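# Gauge the nursery rings, cull the misfits, pack the good ones

### The arm

A 6-joint arm with a two-finger parallel gripper is mounted at the origin on the work surface. World frame = base frame: x ahead of the robot, y to its left, z up, the work surface at z = 0. Lengths are in mm, angles in rad, forces in N, time in s.
With the tool pointing down it reaches from about 400 to 925 mm from the base axis. Payload 12.5 kg.
Tool frame: the origin (TCP) lies midway between the tips of the shut fingers; the grasp point (between the pads) lies 19 mm behind it (env.grip_depth is the distance from the TCP to the grasp point, in mm); z points along the fingers, y is the line along which they close (so a half turn about z gives the same grasp; the last joint's range is limited). The gripper opens to 95 mm and grips with 3 to 60 N. Pads are 20 mm wide; open, the fingers measure 119 mm over their backs; the gripper's body (75 mm by 180 mm) begins 59 mm behind the grasp point.
Start: joints at [1.028, 0.491, 1.559, -0, 1.092, -0.106], TCP at [264.388, 566.344, 214.661] pointing down, gripper open.
Joint ranges: [-3.1, 3.1], [-0.84, 2.19], [0.05, 2.79], [-1.13, 4.28], [0.06, 2.93], [-2.69, 2.69]. Speed limits (rad/s): [2.22, 2.22, 2.79, 3.14, 3.14, 3.14].

### API

Orientations are given as [roll, pitch, yaw] about the fixed x, y, z axes, in that order (R = Rz(yaw) Ry(pitch) Rx(roll)).
In Python, from cell import monitor, viewer, order, env gives the robot as it stands.
- The arm moves only by the tool move_arm, never from a script. Its argument "moves" is one flat list of numbers, 4 for each row, row after row: the shift along the tool's x, y, z normalised to -1 to 1, where 1 is 0.15 m, then the turn about the tool's z normalised to -1 to 1, where 1 is pi/2 rad. A call has 1 to 10 rows; each row shifts and turns the commanded pose from where the row before left it, along the tool's axes as they then stand; what a row does not reach is not made up. A row lasts 1/8 s, in which the tool goes at most 62.5 mm and 10.7 degrees, less where a joint would pass 70% of its speed; a pose out of reach is approached as far as the arm can. A call with a number of a shift or a turn outside -1 to 1 is refused whole. A call with a gripper value outside its range is refused whole. "claw" is the finger opening in mm, from 0 to 95.1, set as the call begins (left out, the last holds). The fingers move at their own pace and stop on an object; the grip force is fixed at half the most. Time passes only in rows, so rows that do not move let the fingers close. It gives the time, the measured TCP pose, the force, the opening and the grip force at its end, in the units of the state.
- monitor.state(): the state, without advancing time (a new reading comes with each control period).
- viewer.read_camera(name): name is "scene" or "top"; returns the picture (384x512x3 uint8, red, green, blue); there is no depth.
- viewer.camera_info(name): a dict with "K" (3x3 intrinsics, pixels), "camera_from_world" (4x4, takes a point from world to camera coordinates). Camera axes: x right, y down, z forward; pixel columns grow to the right and rows downward; lengths in mm; the calibration is good to about 2 mm. A picture is of the moment at which its call begins. camera_info takes no time and is no camera call.
- order.job_done(): hands the job in; it is judged then, once.
The state is a dict: "t": time; "joints": joint angles; "qvel": joint speeds; "tau": joint torques, N m; "eef_pos": TCP position; "tcp_rot": TCP orientation; "ft_force": force on the tool from outside, world axes, zero at the start; "moment": the same for the moment, N m; "opening": opening from 0.0 (shut) to 1.0 (fully open); "grip_force": force on a finger pad.
Only numpy, scipy, OpenCV 4.12 (cv2) and the standard library are available. Lean on these libraries where they do the work, as an engineer would, in place of code of your own. Each camera call takes 0.05 s, during which the arm holds its last target. There are 200 camera calls.

### The job

Check the nursery's wooden rings one at a time, working from the robot's left to its right: slide each down the tapered gauge until it stops and see at which step it rests. Rings that stop at the middle step are good: stand them one behind another in the rack's channel, starting against its fixed end wall, and when all the good ones are in, push the sliding end stop up so that the row is snug; rings that stop at the upper step or go right down to the foot are misfits and go into the pine bin. Do not tip the bin over and leave the coloured blocks where they are.

Things in the scene. Friction and masses are not known exactly. Their poses are not given: they have to be found in the camera images.
- ring_1_mid (a point): Number 1 of up to five plain wooden rings, numbered from the robot's left (+y) to its right: 62 mm outside diameter, 45 mm tall, about 70 g, standing on a flat end, axis vertical. Point at its centre (22.5 mm above its underside), z along its axis. Bore 28 (too tight), 37 (good) or 46 mm (too loose): not told, found on the gauge. None if absent.
- ring_2_mid (a point): Number 2 of up to five plain wooden rings, numbered from the robot's left (+y) to its right: 62 mm outside diameter, 45 mm tall, about 70 g, standing on a flat end, axis vertical. Point at its centre (22.5 mm above its underside), z along its axis. Bore 28 (too tight), 37 (good) or 46 mm (too loose): not told, found on the gauge. None if absent.
- ring_3_mid (a point): Number 3 of up to five plain wooden rings, numbered from the robot's left (+y) to its right: 62 mm outside diameter, 45 mm tall, about 70 g, standing on a flat end, axis vertical. Point at its centre (22.5 mm above its underside), z along its axis. Bore 28 (too tight), 37 (good) or 46 mm (too loose): not told, found on the gauge. None if absent.
- ring_4_mid (a point): Number 4 of up to five plain wooden rings, numbered from the robot's left (+y) to its right: 62 mm outside diameter, 45 mm tall, about 70 g, standing on a flat end, axis vertical. Point at its centre (22.5 mm above its underside), z along its axis. Bore 28 (too tight), 37 (good) or 46 mm (too loose): not told, found on the gauge. None if absent.
- ring_5_mid (a point): Number 5 of up to five plain wooden rings, numbered from the robot's left (+y) to its right: 62 mm outside diameter, 45 mm tall, about 70 g, standing on a flat end, axis vertical. Point at its centre (22.5 mm above its underside), z along its axis. Bore 28 (too tight), 37 (good) or 46 mm (too loose): not told, found on the gauge. None if absent.
- gauge_foot (a point): Fixed wooden gauge: an upright three-step tapered mandrel on a dark round foot of 100 mm diameter, 72 mm tall in all. Point on its axis at table height, z up. A ring slid all the way down rests with its underside 48 mm above the table if too tight (upper step), 30 mm if good (middle step), 12 mm if too loose (on the foot).
- gauge_tip (a point): Top of the gauge, on its axis, 72 mm above the table. From here down: a cone of 12 to 25 mm diameter, a flat shoulder at 48 mm above the table, a section 32.4 to 34 mm in diameter, a shoulder at 30 mm, a section 41.4 to 43 mm, the foot's top at 12 mm. Dark bands mark the steps.
- rack: Fixed pale wooden rack that may be turned a little: a channel along its own y, origin under it on the table, z up. Floor 12 mm above the table; base 100 mm wide in x, from y = -145 to +155 mm. Low side rails 67 mm apart inside, 85 mm over all, tops 18 mm above the table. The sliding stop faces the end wall.
- rack_wall (a point): Foot of the rack's fixed end wall (at the rack's +y end), middle of its inner face, at floor level: rack y = +140 mm; axes as the rack's. Wall 15 mm thick, top 60 mm above the table.
- stop (a joint): Travel of the rack's sliding end stop, m: 0 = fully open (face 245 mm from the end wall), growing as it slides towards the wall, up to 0.19; about 3 N of friction holds it where it is left.
- stop_face (a point): Middle of the stop's flat face that looks to the end wall (+y, axes as the rack's), 36 mm above the table. The stop is a wooden plate 64 mm wide, 15 mm thick, top 58 mm above the table, carrying an upright tab.
- stop_tab (a point): Where to pinch or push the stop's tab: 22 mm wide along the rack's x, 15 mm thick along y, its top at 108 mm above the table; this point lies on its middle line 89 mm above the table.
- bin_floor (a point): Tilting pine bin on a pivot pin, which may be turned a little: an open box, inside 162 mm (own x) by 182 mm (own y), walls 9 mm thick with their tops 60 mm above the table. Point at the middle of the inner floor, 17 mm above the table, z up; rounded front lip at -x.
- bin (a joint): Tilt of the bin, rad: 0 = level (a spring holds it there), growing as its front lip is pressed down (about 8 N starts it), up to 0.5.
- cube: Bystander to be left alone: red wooden cube, 50 mm. Origin at its underside.
- cyl: Bystander to be left alone: upright yellow beech cylinder, 40 mm diameter, 60 mm tall. Origin at its underside.
- arch_1: Bystander to be left alone: blue painted arch, 90 mm long along its y, 30 mm thick, 50 mm tall. Origin at its underside.
- arch_2: Bystander to be left alone: blue painted arch, 90 mm long along its y, 30 mm thick, 50 mm tall. Origin at its underside.
- prism: Bystander to be left alone: green maple triangle prism, 60 mm long along its y, about 51 mm tall and 59 mm wide. Origin at its underside.
There are look-alikes about, which are no part of the job. Leave any turquoise look-alike of the part that bears ring_2_mid alone. Leave any turquoise look-alike of the part that bears ring_3_mid alone.

How it is judged:
By the outcome, as a careful person would: the job done as asked, in the order asked, and still so for the second after the job is handed in, with the robot touching nothing.
Of ring_1, ring_2, ring_3, ring_4, ring_5 only 3 to 4 are there at a start; the rules pass over those that are not, and their reading is None.
At some moment in a run one of ring_1, ring_2, ring_3, ring_4, ring_5 may be knocked a few centimetres aside while the robot is not near it.
It also fails if it takes over 210 s, if anything falls off the work surface, if the arm or the gripper's body presses on something with over 40 N, if the wrist force passes 120 N, or if a joint passes its speed limit or range.

## Working session

There is one attempt and no reset: what is moved stays moved. The work goes in short steps, Python scripts to look and compute and a tool call to move; the robot and the scene stay as the last step left them, time stands still between calls to the robot, and variables do not carry over. Pictures are saved under pics/ and viewed, at most 14 in all, crops included, and the job is handed in when it is done.

Besides the shell and the picture viewer there is one more tool, called by a JSON object that holds its "method" and its "body". move_arm: Moves the arm, as the interface text tells. Scaled input: -1 to 1 covers 0.15 m each way for a shift and pi/2 rad each way for a turn. Its arguments: {"type":"object","properties":{"moves":{"type":"array"},"claw":{"type":"number"}},"required":["moves"]}

```bash
ls; mkdir -p pics; python3 - <<'E'
from cell import monitor, viewer, order, env
import cv2,numpy as np
np.set_printoptions(suppress=True,precision=3)
for n in("scene","top"):
    im=viewer.read_camera(n); cv2.imwrite(f"pics/{n}0.png",im[:,:,::-1]); i=viewer.camera_info(n); print(n,i["K"],i["camera_from_world"])
print(monitor.state())
E
```

```text
pics
scene [[420.049   0.    260.759]
 [  0.    420.049 194.262]
 [  0.      0.      1.   ]] [[   0.107    0.994    0.002 -105.718]
 [   0.556   -0.059   -0.829 -264.096]
 [  -0.825    0.09    -0.559 1696.51 ]
 [   0.       0.       0.       1.   ]]
top [[420.877   0.    256.629]
 [  0.    420.877 189.973]
 [  0.      0.      1.   ]] [[  -0.023   -1.      -0.016   49.99 ]
 [  -0.994    0.024   -0.105  614.505]
 [   0.105    0.014   -0.994 1406.702]
 [   0.       0.       0.       1.   ]]
{'t': 0.1, 'joints': array([ 1.028,  0.491,  1.559,  0.   ,  1.092, -0.106]), 'qvel': array([ 0.002, -0.002, -0.002, -0.001,  0.002, -0.001]), 'tau': array([  0.001, -61.362, -25.861,   0.069,   0.047,  -0.   ]), 'eef_pos': array([264.272, 566.155, 214.141]), 'tcp_rot': array([-3.141, -0.   ,  2.705]), 'ft_force': array([ 0.055,  0.067, -0.71 ]), 'moment': array([0.016, 0.018, 0.008]), 'grip_force': 0.0, 'opening': 0.9972123260997761}
```

View pics/scene0.png

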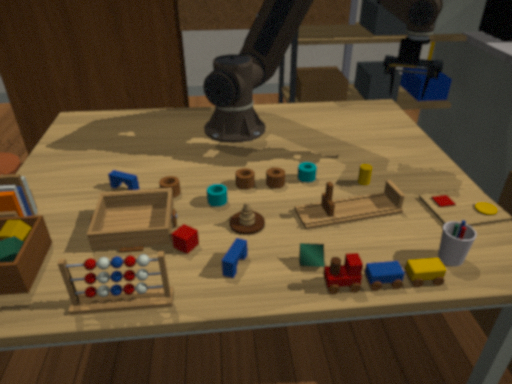

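View pics/top0.png

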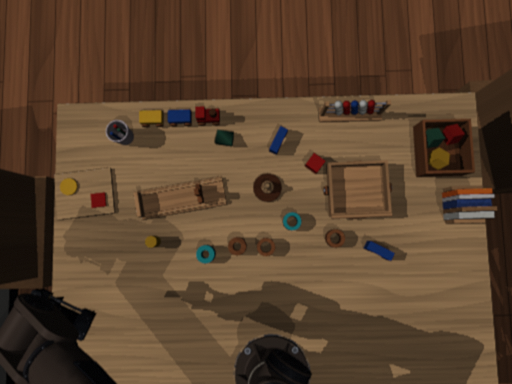

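The scene view shows brown rings near (169,186), (245,178) and (276,177). The gauge is at (247,219), the rack around (350,205) and the bin around (133,218).

Things that could be taken for rings in the top view:
- Brown rings at (237,246), (265,247) and (334,238). These are the ones I want.
- Turquoise look-alikes at (206,254) and (291,220), to be left alone.

+y is to the left in the top view, so the order is 237, then 265, then 334. Next I measure and check with a close crop.

```bash
cat > h.py <<'E'
from cell import monitor, viewer, order, env
import cv2,numpy as np
np.set_printoptions(suppress=True,precision=3)
INF={n:viewer.camera_info(n) for n in("scene","top")}
def P(n):
    i=INF[n]; return np.array(i["K"])@np.array(i["camera_from_world"])[:3]
def proj(n,X):
    p=P(n)@np.r_[X,1]; return p[:2]/p[2]
def tri(ps,pt):
    X=cv2.triangulatePoints(P("scene"),P("top"),np.float64(ps).reshape(2,1),np.float64(pt).reshape(2,1)).ravel(); return X[:3]/X[3]
def ray(n,p,z):
    M=P(n); H=np.c_[M[:,0],M[:,1],M[:,2]*z+M[:,3]]; w=np.linalg.solve(H,np.r_[p,1]); return w[:2]/w[2]
def look(n,save=None):
    im=viewer.read_camera(n)[:,:,::-1].copy()
    if save: cv2.imwrite("pics/"+save,im)
    return im
def crop(im,x,y,w,h,s,name):
    cv2.imwrite("pics/"+name,cv2.resize(im[y:y+h,x:x+w],None,fx=s,fy=s,interpolation=cv2.INTER_CUBIC))
def go(x,y,z,yaw=None):
    s=monitor.state(); p=s["eef_pos"]; yw=s["tcp_rot"][2]; d=np.array([x,y,z])-p
    c,q=np.cos(yw),np.sin(yw)
    t=np.array([c*d[0]+q*d[1], q*d[0]-c*d[1], -d[2]])/150
    print("at",p,"yaw",yw,"shift",t, "turn",None if yaw is None else -((yaw-yw+np.pi)%(2*np.pi)-np.pi)/(np.pi/2))
E
python3 - <<'E'
from h import *
s=cv2.imread("pics/scene0.png");t=cv2.imread("pics/top0.png")
a=cv2.resize(s[150:250,80:280],None,fx=4,fy=4,interpolation=2)  
b=cv2.resize(t[150:290,110:400],None,fx=2.7,fy=2.7,interpolation=2)
crop(s,90,155,330,95,2.4,"cs.png"); crop(t,125,150,275,120,2.9,"ct.png")
A=cv2.imread("pics/cs.png");B=cv2.imread("pics/ct.png");w=800
cv2.imwrite("pics/c1.png",np.vstack([cv2.copyMakeBorder(i[:300,:w],0,max(0,300-i.shape[0]),0,max(0,w-i.shape[1]),0) for i in(A,B)]))
# hsv samples
for im,pts in((s,[(245,184),(276,183),(170,190),(240,222),(150,230),(350,210),(247,214)]),(t,[(231,246),(229,246),(265,240),(341,238),(276,188),(256,188),(170,200),(360,190),(250,260)])):
    H=cv2.cvtColor(im,40); print([(p,H[p[1],p[0]].tolist()) for p in pts])
E
```

```text
[((245, 184), [13, 176, 61]), ((276, 183), [16, 190, 59]), ((170, 190), [17, 136, 141]), ((240, 222), [18, 120, 64]), ((150, 230), [18, 143, 98]), ((350, 210), [17, 134, 147]), ((247, 214), [17, 123, 89])]
[((231, 246), [11, 170, 75]), ((229, 246), [11, 171, 82]), ((265, 240), [11, 169, 86]), ((341, 238), [11, 172, 74]), ((276, 188), [11, 189, 27]), ((256, 188), [10, 180, 44]), ((170, 200), [14, 127, 124]), ((360, 190), [14, 129, 128]), ((250, 260), [16, 114, 130])]
```

View pics/c1.png

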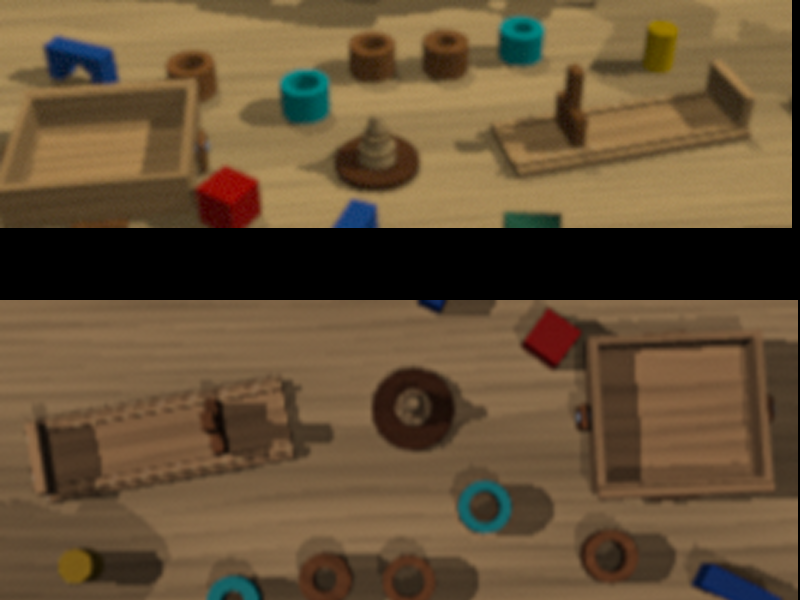

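The crops confirm three brown rings and two turquoise look-alikes. The stop stands partway along the rack, and the rack wall is at its left (+y) end.

```bash
cat >> h.py <<'E'
def blobs(im,box,lo,hi,amin=40):
    x,y,w,h=box; H=cv2.cvtColor(cv2.resize(im[y:y+h,x:x+w],None,fx=4,fy=4,interpolation=cv2.INTER_CUBIC),40)
    m=cv2.morphologyEx(cv2.inRange(H,lo,hi),cv2.MORPH_OPEN,np.ones((3,3)))
    o=[]
    for c in cv2.findContours(m,0,2)[0]:
        if cv2.contourArea(c)<amin*16: continue
        u=cv2.convexHull(c); M=cv2.moments(u); r=np.array(cv2.boundingRect(u))/4
        o.append((np.array([M["m10"]/M["m00"],M["m01"]/M["m00"]])/4-.375+[x,y],M["m00"]/16,r+[x,y,0,0]))
    return sorted(o,key=lambda b:b[0][0])
E
python3 - <<'E'
from h import *
s=cv2.imread("pics/scene0.png");t=cv2.imread("pics/top0.png")
print("top");T=blobs(t,(190,170,200,110),(5,150,25),(14,255,140)); [print(*b) for b in T]
print("scene");S=blobs(s,(150,150,160,100),(3,150,25),(17,255,160)); [print(*b) for b in S]
for a,b in((276,237),(245,265),(170,334)):
    pt=min(T,key=lambda o:abs(o[0][0]-b)+abs(o[0][1]-243))[0];ps=min(S,key=lambda o:abs(o[0][0]-a)+abs(o[0][1]-180))[0]
    print(pt,ps,"tri",tri(ps,pt),"top@22.5",ray("top",pt,22.5),"scene@22.5",ray("scene",ps,22.5))
# gauge foot
g=min(T,key=lambda o:np.hypot(*(o[0]-[267,188])))[0]; print("gauge",g,ray("top",g,8))
gs=min(S,key=lambda o:np.hypot(*(o[0]-[247,222])))[0]; print(gs,ray("scene",gs,8),tri(gs,g))
crop(t,125,165,110,60,7.2,"rk.png"); 
E
```

```text
top
[198.428 192.988] 118.25 [194.25 184.     9.25  19.25]
[236.835 245.837] 247.3125 [228.25 237.75  18.    17.25]
[265.569 246.616] 248.21875 [257.   238.25  18.    17.75]
[267.148 187.219] 582.375 [254.   174.25  27.25  27.  ]
[334.917 237.864] 270.28125 [325.5  229.5   19.5   17.75]
scene
[170.387 185.095] 301.9375 [159.5  176.25  20.75  20.75]
[184.424 237.504] 597.375 [170.25 223.75  28.75  26.25]
[244.711 178.278] 334.9375 [235.75 168.5   18.75  20.5 ]
[246.491 222.423] 607.59375 [230.   212.25  34.    21.75]
[275.219 177.303] 326.15625 [266.5  167.75  18.75  20.  ]
[236.835 245.837] [275.219 177.303] tri [427.347 106.813  25.513] top@22.5 [427.305 107.306] scene@22.5 [422.504 107.233]
[265.569 246.616] [244.711 178.278] tri [422.585   9.544  25.223] top@22.5 [422.519   9.728] scene@22.5 [418.181   9.629]
[334.917 237.864] [170.387 185.095] tri [ 446.757 -223.103   30.708] top@22.5 [ 446.749 -226.241] scene@22.5 [ 434.095 -223.2  ]
gauge [267.148 187.219] [626.884  -0.918]
[246.491 222.423] [628.73  -1.69] [627.014  -1.253   6.648]
```

View pics/rk.png

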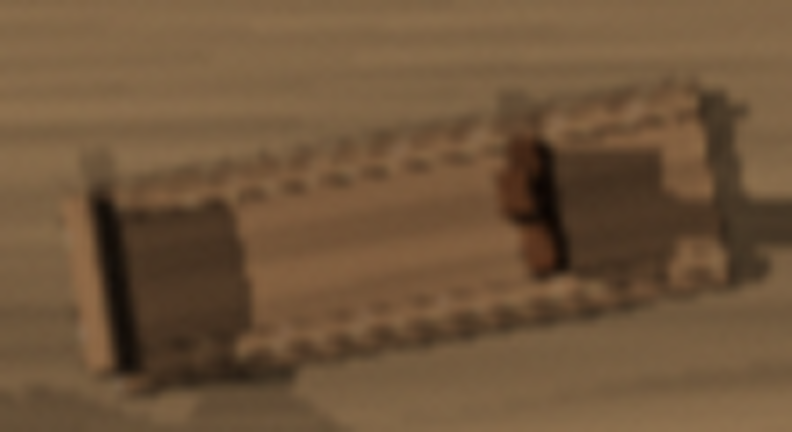

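In the rack crop, the wall top runs from (65,200) to (95,372). The rails slope about -0.167 and the stop is at about (540,210). Next I fit the rack's edges more exactly.

```bash
python3 - <<'E'
from h import *
t=cv2.imread("pics/top0.png").astype(np.float32).sum(2)/3
# averaged profile across rack along slope, in two halves
from scipy.ndimage import map_coordinates as mc
for sl in(-.16,-.166,-.172):
  for x0,x1 in((160,192),(204,220)):
    xs=np.arange(x0,x1,.5); r=np.arange(-18,18,.5)
    yc=192+0*xs+sl*(xs-180)+5.5
    pr=[mc(t,[yc+k,xs],order=1).mean() for k in r]
    print(sl,x0); print(" ".join(f"{k:.1f}:{p:.0f}" for k,p in zip(r,pr)))
E
```

```text
-0.16 160
-18.0:96 -17.5:96 -17.0:96 -16.5:95 -16.0:93 -15.5:90 -15.0:86 -14.5:83 -14.0:82 -13.5:82 -13.0:83 -12.5:86 -12.0:88 -11.5:91 -11.0:92 -10.5:89 -10.0:85 -9.5:82 -9.0:82 -8.5:85 -8.0:88 -7.5:91 -7.0:92 -6.5:92 -6.0:92 -5.5:92 -5.0:90 -4.5:88 -4.0:86 -3.5:84 -3.0:83 -2.5:83 -2.0:83 -1.5:83 -1.0:84 -0.5:85 0.0:87 0.5:90 1.0:92 1.5:94 2.0:95 2.5:96 3.0:96 3.5:95 4.0:94 4.5:92 5.0:90 5.5:88 6.0:87 6.5:86 7.0:87 7.5:87 8.0:86 8.5:85 9.0:83 9.5:84 10.0:86 10.5:89 11.0:91 11.5:89 12.0:83 12.5:77 13.0:71 13.5:67 14.0:65 14.5:62 15.0:62 15.5:66 16.0:71 16.5:78 17.0:82 17.5:84
-0.16 204
-18.0:95 -17.5:95 -17.0:94 -16.5:91 -16.0:87 -15.5:82 -15.0:80 -14.5:80 -14.0:81 -13.5:85 -13.0:89 -12.5:92 -12.0:93 -11.5:91 -11.0:85 -10.5:80 -10.0:79 -9.5:82 -9.0:86 -8.5:88 -8.0:85 -7.5:79 -7.0:73 -6.5:69 -6.0:66 -5.5:64 -5.0:62 -4.5:60 -4.0:58 -3.5:57 -3.0:57 -2.5:57 -2.0:58 -1.5:59 -1.0:58 -0.5:58 0.0:58 0.5:57 1.0:57 1.5:57 2.0:57 2.5:56 3.0:56 3.5:55 4.0:54 4.5:54 5.0:54 5.5:55 6.0:57 6.5:58 7.0:58 7.5:57 8.0:56 8.5:56 9.0:58 9.5:62 10.0:65 10.5:69 11.0:70 11.5:71 12.0:72 12.5:72 13.0:71 13.5:6
[... 1701 characters left out ...]
5:89 11.0:91 11.5:89 12.0:83 12.5:76 13.0:70 13.5:67 14.0:64 14.5:62 15.0:62 15.5:66 16.0:72 16.5:78 17.0:82 17.5:85
-0.172 204
-18.0:95 -17.5:95 -17.0:94 -16.5:93 -16.0:90 -15.5:86 -15.0:82 -14.5:80 -14.0:80 -13.5:82 -13.0:86 -12.5:90 -12.0:93 -11.5:93 -11.0:90 -10.5:83 -10.0:80 -9.5:79 -9.0:83 -8.5:87 -8.0:87 -7.5:84 -7.0:78 -6.5:72 -6.0:68 -5.5:65 -5.0:64 -4.5:62 -4.0:60 -3.5:58 -3.0:57 -2.5:57 -2.0:57 -1.5:58 -1.0:59 -0.5:59 0.0:58 0.5:58 1.0:57 1.5:57 2.0:57 2.5:57 3.0:56 3.5:56 4.0:55 4.5:54 5.0:54 5.5:54 6.0:55 6.5:57 7.0:58 7.5:58 8.0:57 8.5:56 9.0:56 9.5:59 10.0:63 10.5:67 11.0:70 11.5:70 12.0:71 12.5:72 13.0:72 13.5:71 14.0:67 14.5:65 15.0:65 15.5:70 16.0:77 16.5:83 17.0:86 17.5:88
```

```bash
python3 - <<'E'
from h import *
from scipy.ndimage import map_coordinates as mc
t=cv2.imread("pics/top0.png").astype(np.float32).sum(2)/3
def prof(x0,x1,sl,r):
    xs=np.arange(x0,x1,.25); yc=197.5+sl*(xs-180)
    return np.array([mc(t,[yc+k,xs],order=1).mean() for k in r])
for lo,hi,x0,x1 in((-17,-7.5,155,220),(-17,-7.5,155,192),(8.5,17,160,196),(8.5,17,160,220)):
    r=np.arange(lo,hi,.25); ss=np.arange(-.21,-.13,.003)
    v=[np.abs(np.diff(prof(x0,x1,s,r)))@np.abs(np.diff(prof(x0,x1,s,r))) for s in ss]
    print(lo,x0,x1,ss[int(np.argmax(v))])
for sl in(-.17,-.176,-.182):
    r=np.arange(-17,17,.25)
    p=prof(160,192,sl,r); u=(r<-9)&(r>-14); l=(r>8.5)&(r<13)
    U=r[u][p[u].argmax()];L=r[l][p[l].argmax()]; c=(U+L)/2
    A=ray("top",[160,197.5+c+sl*-20],18);B=ray("top",[192,197.5+c+sl*12],18)
    d=A-B; print(sl,U,L,A,B,"rack yaw deg (y axis from world y)",np.degrees(np.arctan2(-d[0],d[1])))
# wall: top inner/outer edges along center
print("row profile along rack centre line"); sl=-.176
xs=np.arange(130,226,.5)
p=np.mean([mc(t,[197.5+k+sl*(xs-180),xs-sl*k*-1*-1],order=1) for k in np.arange(-6,6.1,1)],0)
print(" ".join(f"{x:.1f}:{v:.0f}" for x,v in zip(xs,p) if x<150 or 192<x<206))
for z,px in((60,(136.3,205.2)),): print(ray("top",px,z))
E
```

```text
-17 155 220 -0.18599999999999997
-17 155 192 -0.18899999999999997
8.5 160 196 -0.18899999999999997
8.5 160 220 -0.17699999999999996
-0.17 -11.25 11.0 [587.642 370.814] [603.866 259.74 ] rack yaw deg (y axis from world y) 8.310152624917189
-0.176 -11.25 11.0 [587.225 370.813] [604.116 259.739] rack yaw deg (y axis from world y) 8.646449845242074
-0.182 -11.25 11.0 [586.809 370.812] [604.366 259.737] rack yaw deg (y axis from world y) 8.982134079579081
row profile along rack centre line
130.0:89 130.5:89 131.0:89 131.5:89 132.0:89 132.5:89 133.0:89 133.5:89 134.0:90 134.5:92 135.0:97 135.5:101 136.0:103 136.5:105 137.0:104 137.5:100 138.0:91 138.5:74 139.0:55 139.5:37 140.0:24 140.5:18 141.0:17 141.5:20 142.0:27 142.5:36 143.0:46 143.5:52 144.0:56 144.5:57 145.0:57 145.5:56 146.0:56 146.5:56 147.0:56 147.5:56 148.0:56 148.5:56 149.0:56 149.5:55 192.5:89 193.0:88 193.5:86 194.0:83 194.5:79 195.0:73 195.5:68 196.0:62 196.5:57 197.0:53 197.5:49 198.0:46 198.5:41 199.0:35 199.5:30 200.0:24 200.5:19 201.0:16 201.5:19 202.0:26 202.5:37 203.0:47 203.5:51 204.0:54 204.5:54 205.0:54 205.5:54
[571.046 440.349]
```

```bash
python3 - <<'E'
from h import *
c=np.array([595.6,315.3]);a=.157; Y=np.array([-np.sin(a),np.cos(a)]);X=np.array([np.cos(a),np.sin(a)])
for n,z,p in(("wall top",60,(138.8,204.9)),("wall foot",12,(142.5,204.3)),("wall outer",60,(134.7,205.6)),("stop plate",58,(197.8,199.5)),("tab top",108,(194.3,189.5)),("rail upper",18,(176,197.5-11.25+.72)),("base right end",12,(224,191))):
    w=ray("top",p,z); print(n,w,"rack x,y rel c:",(w-c)@X,(w-c)@Y)
# bin inner corners from ct crop (scale 2.9, off 125,150; shown y-300)
for p in((597,345),(765,337),(772,490),(598,492)): print("bin top corner",ray("top",(125+p[0]/2.9,150+(p[1]-300)/2.9),60))
go(427,107,150,np.pi/2+.157)
E
```

```text
wall top [571.856 431.923] rack x,y rel c: -5.217708467706493 118.90164652740474
wall foot [577.333 433.259] rack x,y rel c: 0.4015525805238797 119.36386001818605
wall outer [569.828 445.735] rack x,y rel c: -5.060718407030149 132.8605743287677
stop plate [585.465 233.551] rack x,y rel c: -22.792149208479245 -79.15914222163177
tab top [614.003 236.944] rack x,y rel c: 5.925233070278383 -80.26944392047547
rail upper [634.352 315.188] rack x,y rel c: 38.25745822130247 -6.170141105061125
base right end [616.883 149.246] rack x,y rel c: -4.942177310858972 -167.3390715708845
bin top corner [ 689.306 -216.524]
bin top corner [ 693.772 -411.013]
bin top corner [ 516.599 -409.156]
bin top corner [ 518.939 -210.664]
at [264.272 566.155 214.141] yaw 2.7047967499233585 shift [-2.278 -2.315  0.428] turn 0.6219777869750721
```

{"method": "move_arm", "body": {"claw": 95, "moves": [0,0,0,0.104,0,0,0,0.104,0,0,0,0.104,0,0,0,0.104,0,0,0,0.104,0,0,0,0.102,-0.35,0.065,0.04,0,-0.35,0.065,0.04,0,-0.35,0.065,0.04,0,-0.35,0.065,0.04,0]}}

```text
t: 1.35
eef_pos: [335.9, 363.4, 190.3]
tcp_rot: [-3.141, 0.0, 1.728]
ft_force: [0.6, 0.8, 0.7]
opening: 0.997
grip_force: 0.0
```

```bash
python3 -c "
from h import *
go(426,107,100,np.pi/2+.157)"
```

```text
at [335.92  363.392 190.327] yaw 1.7281231378400834 shift [-1.782  0.325  0.602] turn 0.00020805437319405533
```

{"method": "move_arm", "body": {"moves": [-0.356,0.065,0.1,0,-0.356,0.065,0.1,0,-0.356,0.065,0.1,0,-0.356,0.065,0.1,0,-0.356,0.065,0.1,0,0,0,0,0,0,0,0.2,0,0,0,0.2,0,0,0,0.2,0,0,0,0.085,0]}}

```text
t: 2.6
eef_pos: [425.0, 109.7, 11.9]
tcp_rot: [-3.14, -0.0, 1.729]
ft_force: [-0.1, 0.4, 0.5]
opening: 1.001
grip_force: 0.0
```

{"method": "move_arm", "body": {"claw": 55, "moves": [0,0,0,0,0,0,0,0,0,0,0,0,0,0,0,0,0,0,0,0]}}

```text
t: 3.22
eef_pos: [425.9, 109.0, 13.5]
tcp_rot: [3.141, -0.0, 1.728]
ft_force: [-1.0, 0.3, 7.7]
opening: 0.642
grip_force: 30.0
```

```bash
python3 -c "
from h import *
go(627,-1.2,140,np.pi/2+.157)"
```

```text
at [425.9   108.956  13.457] yaw 1.7275750933089267 shift [-0.935  1.21  -0.844] turn -0.00014084161147825592
```

{"method": "move_arm", "body": {"moves": [0,0,-0.25,0,0,0,-0.25,0,0,0,-0.25,0,-0.185,0.242,0,0,-0.185,0.242,0,0,-0.185,0.242,0,0,-0.185,0.242,0,0,-0.183,0.242,0,0,0,0,0,0,0,0,0,0]}}

```text
t: 4.47
eef_pos: [625.7, 0.7, 125.0]
tcp_rot: [-3.14, -0.0, 1.728]
ft_force: [0.3, 0.3, 0.2]
opening: 0.641
grip_force: 30.0
```

```bash
python3 - <<'E'
from h import *
go(627,0.5,70)
s=look("scene","s1.png");crop(s,190,150,130,100,6,"s1c.png")
for b in blobs(s,(215,170,70,60),(3,150,25),(17,255,160),20): print(*b)
z=np.array([627,-1.2,112+22.5]);print(proj("scene",z),proj("scene",[627,-1.2,72]))
E
```

```text
at [625.739   0.662 125.034] yaw 1.727510594963773 shift [-0.002  0.008  0.367] turn None
[245.331 183.242] 472.6875 [234.5 171.   23.   25. ]
[246.572 221.002] 530.71875 [230. 212.  34.  18.]
[245.792 183.903] [246.212 203.334]
```

View pics/s1c.png

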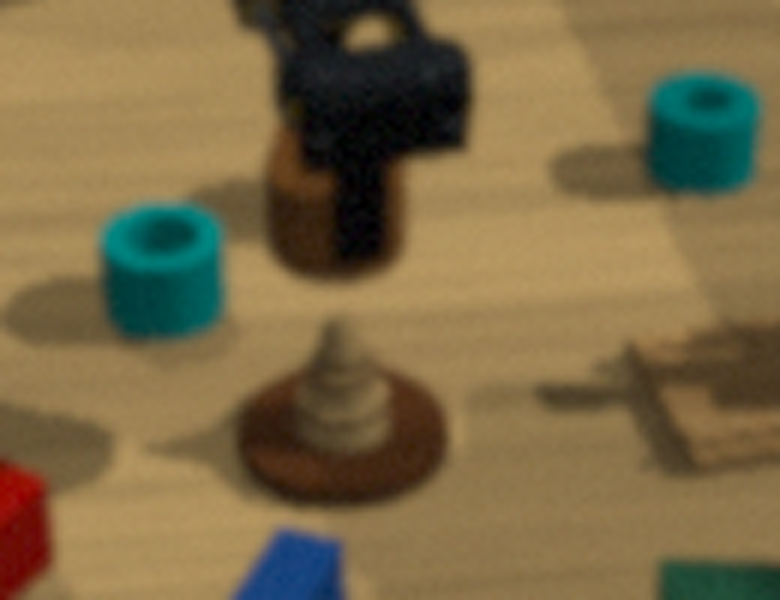

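The held ring at (335,205) in the crop sits over the gauge tip at (340,320), so the two are aligned. I lower it.

{"method": "move_arm", "body": {"moves": [0,0.008,0.1,0,0,0,0.1,0,0,0,0.1,0,0,0,0.107,0,0,0,0,0,0,0,0,0]}}

```text
t: 5.28
eef_pos: [627.1, 0.9, 64.0]
tcp_rot: [-3.14, -0.001, 1.728]
ft_force: [-3.7, 1.0, -2.8]
opening: 0.642
grip_force: 30.0
```

{"method": "move_arm", "body": {"claw": 95, "moves": [0,0,0,0,0,0,0,0,0,0,0,0,0,0,0,0,0,0,-0.3,0,0,0,-0.3,0,0,0,-0.3,0,0,0,0,0]}}

```text
t: 6.28
eef_pos: [629.0, 0.7, 203.0]
tcp_rot: [3.135, 0.002, 1.728]
ft_force: [-0.6, -0.6, -0.3]
opening: 0.998
grip_force: 0.0
```

```bash
cat >> h.py <<'E'
def gaugelook(n):
    s=look("scene",f"g{n}.png");crop(s,200,160,100,80,7,f"g{n}c.png")
    for b in blobs(s,(215,170,70,70),(3,150,25),(17,255,160),20): print(*b)
    for z in(48,30,12): print(z,"ctr",proj("scene",[627,-1.2,z+22.5]),"top rim back",proj("scene",[596,-1.2,z+45]))
    print(monitor.state()["t"])
E
python3 -c "
from h import *
gaugelook(1)"
```

```text
[244.641 178.58 ] 315.09375 [235.75 170.    18.5   18.75]
[246.322 213.578] 1117.625 [230.   191.    34.    42.75]
48 ctr [246.222 203.786] top rim back [245.187 190.606]
30 ctr [246.338 209.155] top rim back [245.311 196.029]
12 ctr [246.452 214.431] top rim back [245.432 201.359]
6.325
```

View pics/g1c.png

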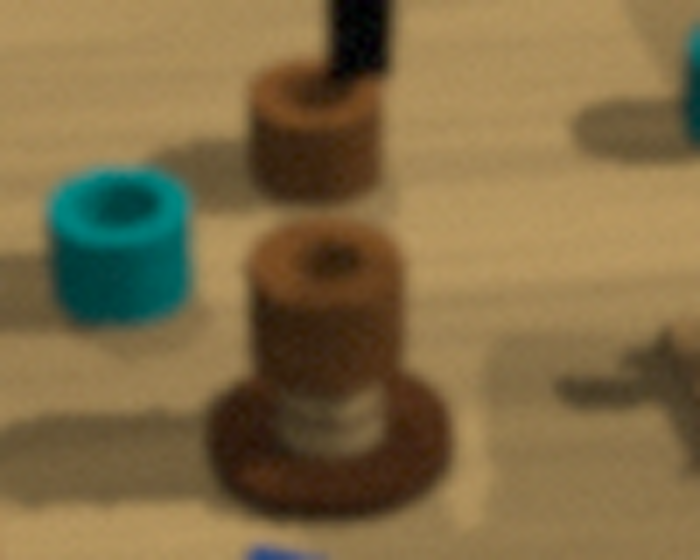

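The ring's top rim is at row 191, which matches the upper step (predicted 190.6), so ring 1 is too tight. It goes to the bin.

{"method": "move_arm", "body": {"moves": [0,-0.015,0.31,0,0,0,0.31,0,0,0,0.31,0,0,0,0,0]}}

```text
t: 6.82
eef_pos: [623.2, 0.6, 55.9]
tcp_rot: [-3.134, -0.002, 1.728]
ft_force: [-0.3, -0.4, -0.1]
opening: 1.003
grip_force: 0.0
```

{"method": "move_arm", "body": {"claw": 55, "moves": [0,0,0,0,0,0,0,0,0,0,0,0,0,0,0,0,0,0,-0.25,0,0,0,-0.25,0,0,0,0,0]}}

```text
t: 7.7
eef_pos: [626.6, 0.3, 137.7]
tcp_rot: [3.137, 0.001, 1.728]
ft_force: [0.9, 0.0, -1.1]
opening: 0.64
grip_force: 30.7
```

```bash
python3 -c "
from h import *
go(604,-272,35)"
```

```text
at [626.649   0.321 137.72 ] yaw 1.727837987584812 shift [-1.77  -0.433  0.685] turn None
```

{"method": "move_arm", "body": {"moves": [-0.35,-0.087,0,0,-0.35,-0.087,0,0,-0.35,-0.087,0,0,-0.36,-0.086,0,0,-0.36,-0.086,0,0,0,0,0,0,0,0,0.25,0,0,0,0.25,0,0,0,0.215,0,0,0,0,0]}}

```text
t: 8.95
eef_pos: [602.1, -270.4, 25.1]
tcp_rot: [-3.139, -0.002, 1.728]
ft_force: [-0.1, -0.4, -0.3]
opening: 0.637
grip_force: 30.2
```

{"method": "move_arm", "body": {"claw": 95, "moves": [0,0,0,0,0,0,0,0,0,0,0,0,0,0,-0.3,0,0,0,-0.3,0,0,0,-0.1,0,0.3,0,0,0,0.3,0,0,0]}}

```text
t: 9.95
eef_pos: [588.1, -182.3, 132.1]
tcp_rot: [-3.141, -0.0, 1.727]
ft_force: [0.3, 0.8, -0.2]
opening: 1.0
grip_force: 0.0
```

```bash
cat >> h.py <<'E'
def rings(n):
    t=look("top",f"t{n}.png"); s=look("scene",f"sc{n}.png")
    T=blobs(t,(190,150,230,120),(5,150,25),(14,255,140)); S=blobs(s,(90,150,270,100),(3,150,25),(17,255,160))
    for b in T: print("top",b[0],b[1],ray("top",b[0],22.5))
    for b in S: print("scene",b[0],b[1],ray("scene",b[0],22.5))
E
python3 -c "
from h import *
rings(2); go(422.5,9.6,120)"
```

```text
top [198.416 193.028] 113.5 [610.889 236.741]
top [265.725 246.607] 237.34375 [422.537   9.197]
top [267.11  187.268] 574.03125 [625.092  -0.616]
top [417.406 161.868] 101.71875 [ 700.53  -520.706]
scene [131.691 247.527] 84.53125 [ 719.972 -300.102]
scene [146.877 212.965] 558.46875 [ 574.495 -278.949]
scene [169.942 185.254] 296.4375 [ 434.873 -224.511]
scene [184.56  237.545] 597.09375 [ 694.451 -168.731]
scene [244.633 178.199] 323.0 [417.679   9.417]
scene [246.544 222.383] 602.625 [647.233  -2.767]
scene [328.318 199.828] 327.46875 [564.493 246.02 ]
at [ 587.712 -179.518  132.138] yaw 1.7305184301614442 shift [ 1.42  -0.887  0.081] turn None
```

Ring 1 is in the bin and ring 2 has not moved. On to ring 2.

{"method": "move_arm", "body": {"moves": [0.284,-0.177,0,0,0.284,-0.177,0,0,0.284,-0.177,0,0,0.284,-0.178,0,0,0.284,-0.178,0,0,0,0,0,0,0,0,0.3,0,0,0,0.3,0,0,0,0.2,0,0,0,0,0]}}

```text
t: 11.3
eef_pos: [423.8, 5.9, 10.9]
tcp_rot: [-3.138, -0.001, 1.727]
ft_force: [0.5, 0.1, -0.2]
opening: 0.999
grip_force: 0.0
```

{"method": "move_arm", "body": {"claw": 55, "moves": [0,0,0,0,0,0,0,0,0,0,0,0,0,0,0,0,0,0,-0.25,0,0,0,-0.25,0,0,0,-0.25,0,0,0,0,0,0,0,0,0]}}

```text
t: 12.42
eef_pos: [423.8, 6.6, 124.7]
tcp_rot: [-3.141, -0.0, 1.728]
ft_force: [0.3, -0.4, -1.4]
opening: 0.651
grip_force: 30.0
```

```bash
python3 -c "
from h import *
go(625.5,-0.2,64)"
```

```text
at [423.765   6.551 124.703] yaw 1.7278064241379654 shift [-0.255  1.321  0.405] turn None
```

{"method": "move_arm", "body": {"moves": [-0.056,0.265,0,0,-0.056,0.264,0,0,-0.056,0.264,0,0,-0.056,0.264,0,0,-0.056,0.264,0,0,0,0,0,0,0,0,0,0,0,0,0,0]}}

```text
t: 13.42
eef_pos: [625.4, -3.9, 124.5]
tcp_rot: [-3.14, -0.0, 1.728]
ft_force: [-0.5, 0.2, -1.3]
opening: 0.653
grip_force: 30.0
```

```bash
cat >> h.py <<'E'
def held():
    s=look("scene")
    for b in blobs(s,(215,150,70,90),(3,150,25),(17,255,160),20): print(*b, "x ctr",b[2][0]+b[2][2]/2-.4)
    go(625.5,-1,64)
E
python3 -c "
from h import *
held()"
```

```text
[239.57  184.259] 165.375 [235.25 173.25   9.5   22.25] x ctr 239.6
[246.615 222.385] 606.78125 [230.25 212.25  34.    21.75] x ctr 246.85
[252.363 186.038] 154.625 [245.5  175.    12.5   20.75] x ctr 251.35
at [625.581  -3.959 124.852] yaw 1.7277629072009448 shift [0.02  0.003 0.406] turn None
```

{"method": "move_arm", "body": {"moves": [-0.004,0,0.1,0,0,0,0.1,0,0,0,0.1,0,0,0,0.1,0,0,0,0,0,0,0,0,0]}}

```text
t: 14.22
eef_pos: [626.7, -4.6, 65.3]
tcp_rot: [3.141, 0.0, 1.728]
ft_force: [0.0, -0.2, -0.5]
opening: 0.652
grip_force: 30.0
```

{"method": "move_arm", "body": {"claw": 95, "moves": [0,0,0,0,0,0,0,0,0,0,0,0,0,0,0,0,0,0,-0.3,0,0,0,-0.3,0,0,0,-0.3,0,0,0,0,0]}}

```text
t: 15.22
eef_pos: [627.7, -4.7, 203.7]
tcp_rot: [3.135, 0.002, 1.728]
ft_force: [0.2, -0.2, -0.6]
opening: 0.997
grip_force: 0.0
```

```bash
python3 -c "
from h import *
gaugelook(2);go(624.5,-1,38)"
```

```text
[246.441 216.06 ] 970.75 [230.   196.75  34.25  37.  ]
48 ctr [246.222 203.786] top rim back [245.187 190.606]
30 ctr [246.338 209.155] top rim back [245.311 196.029]
12 ctr [246.452 214.431] top rim back [245.432 201.359]
15.275
at [626.783  -4.618 201.386] yaw 1.727843792125694 shift [ 0.026 -0.011  1.089] turn None
```

View pics/g2c.png

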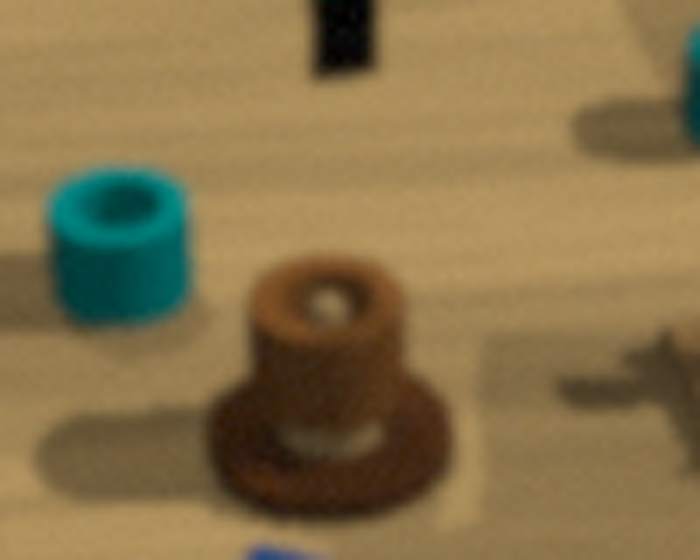

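Its rim is at row 196.7, which matches the middle step, so ring 2 is good. It goes to the rack.

{"method": "move_arm", "body": {"moves": [0.024,-0.005,0.35,0,0,0,0.35,0,0,0,0.35,0,0,0,0,0,0,0,0,0]}}

```text
t: 15.9
eef_pos: [625.6, -1.2, 43.6]
tcp_rot: [3.141, 0.0, 1.728]
ft_force: [-0.1, 0.8, 0.4]
opening: 1.001
grip_force: 0.0
```

{"method": "move_arm", "body": {"claw": 55, "moves": [0,0,0,0,0,0,0,0,0,0,0,0,0,0,0,0,0,0,-0.25,0,0,0,-0.25,0,0,0,-0.1,0,0,0,0,0,0,0,0,0]}}

```text
t: 17.02
eef_pos: [624.5, -1.2, 131.1]
tcp_rot: [-3.14, -0.001, 1.728]
ft_force: [0.3, -0.4, -0.7]
opening: 0.649
grip_force: 30.0
```

```bash
cat >> h.py <<'E'
C=np.array([595.6,315.3]);A=.157;RY=np.array([-np.sin(A),np.cos(A)]);RX=np.array([np.cos(A),np.sin(A)])
def slot(d): return C+(119.2-d)*RY   # d mm from wall
E
python3 -c "
from h import *
print(slot(35)); go(*slot(35),130)"
```

```text
[582.435 398.464]
at [624.531  -1.156 131.115] yaw 1.7277052538379347 shift [2.675 0.139 0.007] turn None
```

{"method": "move_arm", "body": {"moves": [0,0,-0.15,0,0.381,0.019,0,0,0.381,0.019,0,0,0.381,0.019,0,0,0.383,0.019,0,0,0.383,0.019,0,0,0.383,0.019,0,0,0.383,0.02,0,0,0,0,0,0,0,0,0.15,0]}}

```text
t: 18.27
eef_pos: [582.3, 398.6, 132.1]
tcp_rot: [3.141, -0.0, 1.729]
ft_force: [0.7, -0.2, -1.8]
opening: 0.651
grip_force: 30.0
```

```bash
python3 - <<'E'
from h import *
s=look("scene","s3.png"); t=look("top","t3.png")
go(*(slot(35)-.8*RX),28)
crop(s,290,140,130,90,6,"s3c.png")
for n,p in(("bottomctr",np.r_[slot(35),12]),): print(proj("scene",p))
E
```

```text
at [581.137 396.855 129.068] yaw 1.7274180150678644 shift [0.009 0.005 0.674] turn None
[379.819 203.091]
```

View pics/s3c.png

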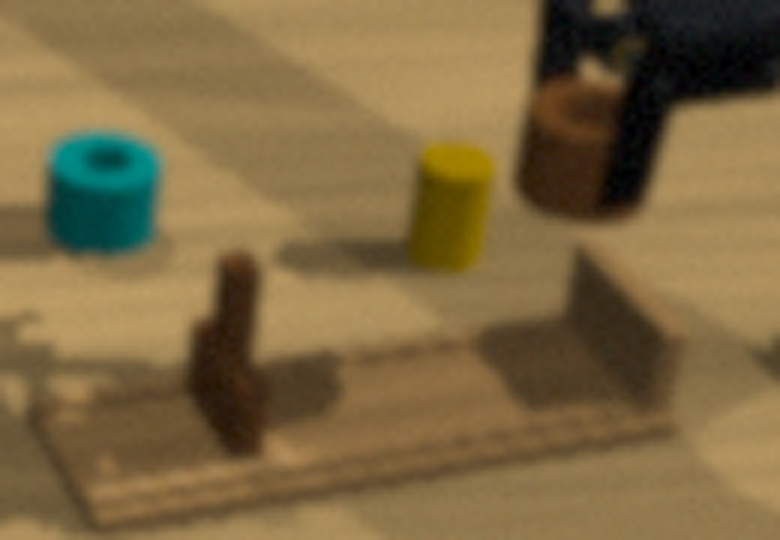

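The ring hangs above the wall end of the rack and the stop is clear. I lower it in two stages, watching the force.

{"method": "move_arm", "body": {"moves": [0,0.005,0.16,0,0,0,0.16,0,0,0,0.16,0,0,0,0.15,0,0,0,0,0,0,0,0,0]}}

```text
t: 19.12
eef_pos: [583.6, 398.2, 39.1]
tcp_rot: [3.141, -0.0, 1.727]
ft_force: [0.3, -0.1, 0.1]
opening: 0.65
grip_force: 30.0
```

{"method": "move_arm", "body": {"moves": [0,0,0.02,0,0,0,0.02,0,0,0,0.01,0,0,0,0,0,0,0,0,0]}}

```text
t: 19.75
eef_pos: [583.0, 398.4, 30.7]
tcp_rot: [3.142, -0.0, 1.728]
ft_force: [0.1, 0.2, -0.7]
opening: 0.65
grip_force: 30.0
```

{"method": "move_arm", "body": {"moves": [0,0,0.012,0,0,0,0.012,0,0,0,0.008,0,0,0,0,0,0,0,0,0]}}

```text
t: 20.38
eef_pos: [582.9, 398.4, 25.8]
tcp_rot: [-3.141, 0.0, 1.728]
ft_force: [-0.3, -0.2, -1.1]
opening: 0.65
grip_force: 30.0
```

It dropped between the rails. Now I slide it up to the wall, watching the force.

{"method": "move_arm", "body": {"moves": [0.01,0,0,0,0.01,0,0,0,0.01,0,0,0,0,0,0,0]}}

```text
t: 20.88
eef_pos: [582.5, 401.2, 25.8]
tcp_rot: [-3.141, 0.002, 1.728]
ft_force: [0.5, -11.6, 1.8]
opening: 0.65
grip_force: 30.0
```

{"method": "move_arm", "body": {"claw": 95, "moves": [-0.008,0,0,0,0,0,0,0,0,0,0,0,0,0,0,0,0,0,-0.3,0,0,0,-0.3,0,0,0,-0.15,0,0,0,0,0,0,0,0,0]}}

```text
t: 22.0
eef_pos: [582.0, 401.4, 137.0]
tcp_rot: [-3.14, 0.0, 1.728]
ft_force: [0.5, 0.4, -0.1]
opening: 1.0
grip_force: 0.0
```

```bash
python3 -c "
from h import *
rings(4); go(440,-200,120)
crop(cv2.imread('pics/sc4.png'),80,140,330,120,2.4,'s4c.png')"
```

```text
top [198.409 193.127] 106.53125 [610.547 236.771]
top [267.128 187.188] 577.4375 [625.368  -0.683]
top [325.919 235.046] 252.9375 [ 456.94  -196.169]
top [347.741 190.553] 287.3125 [ 606.993 -276.909]
top [417.368 161.685] 102.75 [ 701.17  -520.615]
scene [131.788 247.469] 87.46875 [ 719.771 -299.891]
scene [146.932 212.987] 556.34375 [ 574.617 -278.784]
scene [179.074 187.982] 347.0625 [ 453.537 -195.488]
scene [184.327 237.537] 589.8125 [ 694.354 -169.337]
scene [246.52  222.298] 612.90625 [646.849  -2.802]
scene [328.193 199.766] 313.1875 [564.139 245.728]
at [582.011 401.402 136.661] yaw 1.7277652795289988 shift [-3.812 -1.562  0.111] turn None
```

View pics/s4c.png

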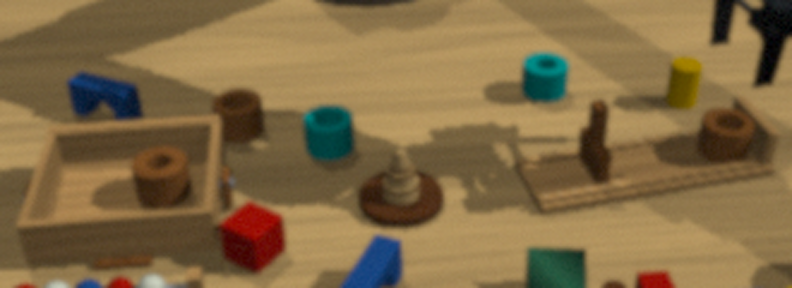

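Ring 3 has been knocked to about (457,-196), seen at (179,188) in the scene view. Ring 1 lies in the bin, and ring 2 stands against the rack wall.

{"method": "move_arm", "body": {"claw": 80, "moves": [-0.38,-0.145,0,0,-0.38,-0.145,0,0,-0.38,-0.145,0,0,-0.38,-0.145,0,0,-0.38,-0.145,0,0,-0.38,-0.145,0,0,-0.38,-0.145,0,0,-0.38,-0.145,0,0,-0.38,-0.145,0,0,-0.38,-0.145,0,0]}}

```text
t: 23.35
eef_pos: [455.9, -197.1, 137.6]
tcp_rot: [-3.141, -0.001, 1.728]
ft_force: [0.3, -0.2, 0.9]
opening: 0.842
grip_force: 0.0
```

```bash
python3 -c "
from h import *
s=look('scene')
for b in blobs(s,(155,160,45,50),(3,150,25),(17,255,160),20): print(b[0])
go(456,-196,12)"
```

```text
[156.307 205.915]
[179.213 187.462]
at [ 455.206 -202.9    137.601] yaw 1.7248701122739813 shift [0.045 0.012 0.837] turn None
```

{"method": "move_arm", "body": {"moves": [0.035,0.008,0,0,0,0,0.3,0,0,0,0.3,0,0,0,0.235,0,0,0,0,0,0,0,0,0]}}

```text
t: 24.15
eef_pos: [457.6, -189.3, 13.8]
tcp_rot: [3.141, 0.0, 1.729]
ft_force: [-0.6, -0.0, -0.4]
opening: 0.84
grip_force: 0.0
```

{"method": "move_arm", "body": {"claw": 55, "moves": [0,0,0,0,0,0,0,0,0,0,0,0,0,0,0,0,0,0,-0.25,0,0,0,-0.25,0,0,0,-0.25,0,0,0,0,0,0,0,0,0]}}

```text
t: 25.28
eef_pos: [456.8, -189.8, 125.2]
tcp_rot: [-3.141, -0.0, 1.728]
ft_force: [-0.0, -0.3, -0.2]
opening: 0.657
grip_force: 30.0
```

```bash
python3 -c "
from h import *
go(625.5,-1,64)"
```

```text
at [ 456.811 -189.832  125.16 ] yaw 1.7276074414039586 shift [1.068 1.307 0.408] turn None
```

{"method": "move_arm", "body": {"moves": [0.22,0.26,0,0,0.222,0.262,0,0,0.222,0.262,0,0,0.222,0.262,0,0,0.222,0.261,0,0,0,0,0,0,0,0,0,0,0,0,0,0]}}

```text
t: 26.28
eef_pos: [624.1, 3.9, 125.0]
tcp_rot: [-3.14, -0.0, 1.727]
ft_force: [-0.1, 0.1, -0.6]
opening: 0.655
grip_force: 30.0
```

```bash
python3 -c "
from h import *
held()"
```

```text
[242.689 184.926] 303.96875 [235.   171.    19.75  25.  ] x ctr 244.475
[246.644 222.358] 603.625 [230.25 212.25  34.    21.75] x ctr 246.85
[255.343 183.89 ] 36.84375 [254.5  175.75   2.75  17.25] x ctr 255.475
at [624.254   3.893 125.275] yaw 1.726469563705697 shift [-0.034  0.003  0.409] turn None
```

{"method": "move_arm", "body": {"moves": [0,0.006,0.1,0,0,0,0.1,0,0,0,0.1,0,0,0,0.1,0,0,0,0,0,0,0,0,0]}}

```text
t: 27.08
eef_pos: [625.9, 5.0, 65.7]
tcp_rot: [3.141, 0.0, 1.728]
ft_force: [-0.5, -0.8, -0.3]
opening: 0.658
grip_force: 30.0
```

{"method": "move_arm", "body": {"claw": 95, "moves": [0,0,0,0,0,0,0,0,0,0,0,0,0,0,0,0,0,0,-0.3,0,0,0,-0.3,0,0,0,-0.3,0,0,0,0,0]}}

```text
t: 28.08
eef_pos: [626.9, 4.9, 204.1]
tcp_rot: [3.136, 0.001, 1.728]
ft_force: [0.2, -0.3, -1.6]
opening: 1.001
grip_force: 0.0
```

```bash
python3 -c "
from h import *
gaugelook(3);go(624.5,-1,43)"
```

```text
[246.508 216.098] 971.125 [230.   196.75  34.    37.25]
48 ctr [246.222 203.786] top rim back [245.187 190.606]
30 ctr [246.338 209.155] top rim back [245.311 196.029]
12 ctr [246.452 214.431] top rim back [245.432 201.359]
28.125
at [625.99    4.981 201.831] yaw 1.7278352625567952 shift [-0.038 -0.016  1.059] turn None
```

View pics/g3c.png

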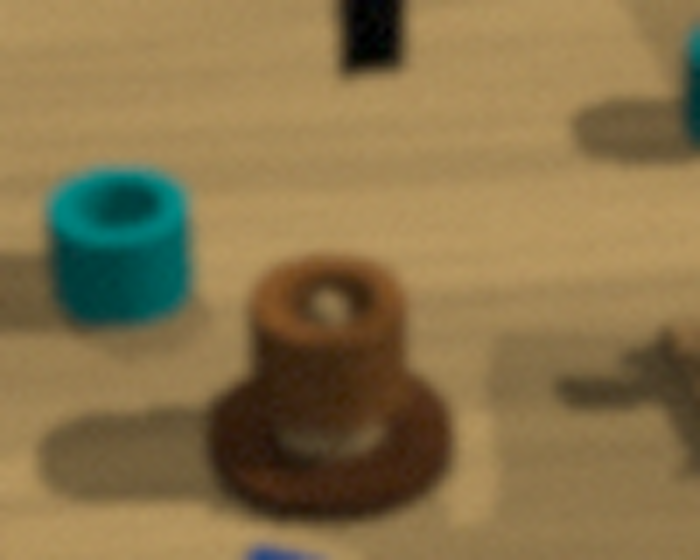

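Ring 3 also stops at the middle step (rim at row 196.7), so it is good.

{"method": "move_arm", "body": {"moves": [-0.038,-0.005,0.35,0,0,0,0.35,0,0,0,0.353,0,0,0,0,0,0,0,0,0]}}

```text
t: 28.75
eef_pos: [626.3, -0.8, 43.6]
tcp_rot: [3.141, 0.0, 1.728]
ft_force: [-0.1, -0.3, 0.3]
opening: 0.999
grip_force: 0.0
```

{"method": "move_arm", "body": {"claw": 55, "moves": [0,0,0,0,0,0,0,0,0,0,0,0,0,0,0,0,0,0,-0.25,0,0,0,-0.25,0,0,0,-0.25,0,0,0,0,0,0,0,0,0]}}

```text
t: 29.88
eef_pos: [625.4, -0.7, 154.5]
tcp_rot: [-3.141, -0.0, 1.728]
ft_force: [-0.1, 1.1, -1.5]
opening: 0.653
grip_force: 30.0
```

```bash
python3 -c "
from h import *
look('scene','s5.png');go(*(slot(100)-.4*RX),130)"
```

```text
at [625.287  -0.73  154.03 ] yaw 1.7277440564137572 shift [2.24  0.131 0.16 ] turn None
```

{"method": "move_arm", "body": {"moves": [0.32,0.019,0,0,0.32,0.019,0,0,0.32,0.019,0,0,0.32,0.019,0,0,0.32,0.019,0,0,0.32,0.02,0,0,0.32,0.02,0,0,0,0,0,0,0,0,0.2,0,0,0,0.2,0]}}

```text
t: 31.18
eef_pos: [593.0, 333.5, 93.4]
tcp_rot: [-3.14, 0.0, 1.728]
ft_force: [-1.2, 0.4, -0.0]
opening: 0.657
grip_force: 30.0
```

```bash
python3 -c "
from h import *
go(*(slot(100)+.3*RX),37)"
```

```text
at [593.049 333.476  93.397] yaw 1.7275481792182024 shift [ 0.006 -0.     0.376] turn None
```

{"method": "move_arm", "body": {"moves": [0,0,0.15,0,0,0,0.15,0,0,0,0.076,0,0,0,0.02,0,0,0,0,0,0,0,0,0]}}

```text
t: 31.92
eef_pos: [593.7, 334.4, 36.5]
tcp_rot: [3.14, -0.0, 1.728]
ft_force: [-0.1, 0.0, -1.2]
opening: 0.655
grip_force: 30.0
```

```bash
python3 -c "
from h import *
go(*(slot(100)+.3*RX),26)"
```

```text
at [593.657 334.374  36.49 ] yaw 1.7277350681940136 shift [ 0.    -0.005  0.07 ] turn None
```

{"method": "move_arm", "body": {"moves": [0,-0.004,0.02,0,0,0,0.02,0,0,0,0.016,0,0,0,0.012,0,0,0,0,0,0,0,0,0]}}

```text
t: 32.67
eef_pos: [592.7, 334.2, 25.5]
tcp_rot: [3.142, -0.0, 1.728]
ft_force: [-0.1, -0.4, -0.3]
opening: 0.659
grip_force: 30.0
```

{"method": "move_arm", "body": {"moves": [0.01,0,0,0,0.01,0,0,0,0.008,0,0,0,0.006,0,0,0,0,0,0,0]}}

```text
t: 33.3
eef_pos: [591.9, 339.1, 25.5]
tcp_rot: [-3.141, 0.0, 1.728]
ft_force: [-0.6, -1.3, -0.2]
opening: 0.655
grip_force: 30.0
```

Now I release, lift clear, and check the row and the stop tab.

{"method": "move_arm", "body": {"claw": 95, "moves": [0,0,0,0,0,0,0,0,0,0,0,0,0,0,0,0,0,0,-0.3,0,0,0,-0.3,0,0,0,-0.3,0,0,0,-0.1,0,0,0,0,0,0,0,0,0]}}

```text
t: 34.55
eef_pos: [591.3, 338.9, 173.6]
tcp_rot: [-3.139, 0.001, 1.728]
ft_force: [-0.3, -1.2, 0.4]
opening: 1.002
grip_force: 0.0
```

```bash
python3 - <<'E'
from h import *
s=look("scene","s6.png"); crop(s,290,150,125,90,6,"s6c.png")
for d in(198,205.5,213): print(d,proj("scene",np.r_[slot(d),108]),proj("top",np.r_[slot(d),108]))
go(*slot(205.5),72)
E
```

```text
198 [331.904 183.42 ] [194.152 191.366]
205.5 [329.371 183.8  ] [196.425 190.952]
213 [326.831 184.18 ] [198.698 190.537]
at [591.369 338.935 173.602] yaw 1.7277210190063892 shift [-0.735  0.003  0.677] turn None
```

View pics/s6c.png

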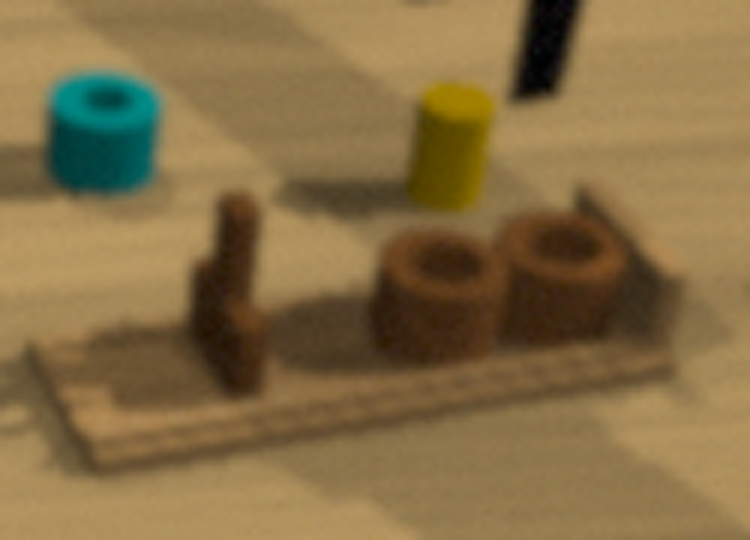

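Both rings stand in the channel. The tab top is at (238,198) in the crop, which agrees with d = 205 mm from the wall. I pinch it.

{"method": "move_arm", "body": {"moves": [-0.25,0,0,0,-0.25,0.003,0,0,-0.235,0,0,0,0,0,0,0,0,0,0.25,0,0,0,0.25,0,0,0,0.18,0,0,0,0,0]}}

```text
t: 35.6
eef_pos: [608.2, 230.8, 70.9]
tcp_rot: [-3.137, 0.0, 1.728]
ft_force: [0.0, -0.8, 0.5]
opening: 1.004
grip_force: 0.0
```

{"method": "move_arm", "body": {"claw": 10, "moves": [0,0,0,0,0,0,0,0,0,0,0,0,0,0,0,0,0,0,0,0,0,0,0,0,0,0,0,0]}}

```text
t: 36.48
eef_pos: [609.6, 230.4, 73.5]
tcp_rot: [-3.142, -0.0, 1.728]
ft_force: [0.8, -0.5, -1.0]
opening: 0.319
grip_force: 0.0
```

{"method": "move_arm", "body": {"moves": [0,0,0,0,0,0,0,0,0,0,0,0]}}

```text
t: 36.85
eef_pos: [607.2, 230.0, 73.4]
tcp_rot: [-3.136, 0.0, 1.728]
ft_force: [-12.2, -2.5, 7.3]
opening: 0.229
grip_force: 30.0
```

{"method": "move_arm", "body": {"moves": [0,-0.014,0,0,0.07,0,0,0,0.07,0,0,0,0.07,0,0,0,0.07,0,0,0,0.07,0,0,0,0.06,0,0,0,0.04,0,0,0,0,0,0,0]}}

```text
t: 37.98
eef_pos: [596.5, 297.7, 73.4]
tcp_rot: [-3.141, -0.001, 1.728]
ft_force: [-5.0, 1.7, 1.7]
opening: 0.229
grip_force: 30.0
```

```bash
python3 -c "
from h import *
p=monitor.state(); print(p['ft_force'],119.2-(p['eef_pos'][:2]-C)@RY)"
```

```text
[-4.981  1.663  1.715] 136.67459300580282
```

{"method": "move_arm", "body": {"moves": [0.012,0,0,0,0.01,0,0,0,0.008,0,0,0,0,0,0,0]}}

```text
t: 38.48
eef_pos: [596.0, 300.8, 73.4]
tcp_rot: [-3.141, 0.0, 1.728]
ft_force: [-5.5, -2.2, 3.5]
opening: 0.226
grip_force: 30.0
```

{"method": "move_arm", "body": {"moves": [0.008,0,0,0,0.006,0,0,0,0,0,0,0,0,0,0,0]}}

```text
t: 38.98
eef_pos: [595.7, 302.7, 73.4]
tcp_rot: [-3.141, 0.0, 1.728]
ft_force: [-5.1, -4.6, 2.4]
opening: 0.226
grip_force: 30.0
```

{"method": "move_arm", "body": {"moves": [0.008,0,0,0,0.006,0,0,0,0,0,0,0,0,0,0,0]}}

```text
t: 39.48
eef_pos: [595.7, 303.0, 73.4]
tcp_rot: [-3.14, 0.003, 1.727]
ft_force: [-3.3, -15.5, 3.4]
opening: 0.229
grip_force: 30.0
```

The force rose to 15 N and the stop stalled, so the row is snug. I release and check.

{"method": "move_arm", "body": {"claw": 95, "moves": [0,0,0,0,0,0,0,0,0,0,0,0,0,0,0,0,0,0,0,0,0,0,-0.3,0,0,0,-0.3,0,0,0,-0.3,0,-0.3,-0.1,0,0,-0.3,-0.1,0,0]}}

```text
t: 40.72
eef_pos: [579.7, 211.0, 209.0]
tcp_rot: [3.14, -0.0, 1.729]
ft_force: [0.5, -0.1, 0.1]
opening: 0.994
grip_force: 0.0
```

```bash
python3 - <<'E'
from h import *
s=look("scene","s7.png");t=look("top","t7.png")
a=cv2.resize(s[140:260,80:420],None,fx=2.35,fy=2.35,interpolation=2);b=cv2.resize(t[160:225,120:220],None,fx=4.6,fy=4.6,interpolation=2)
b=cv2.copyMakeBorder(b,0,0,0,a.shape[1]-b.shape[1],0); cv2.imwrite("pics/f.png",np.vstack([a,b])); print(monitor.state()["eef_pos"])
E
```

```text
[579.51  208.513 208.97 ]
```

View pics/f.png

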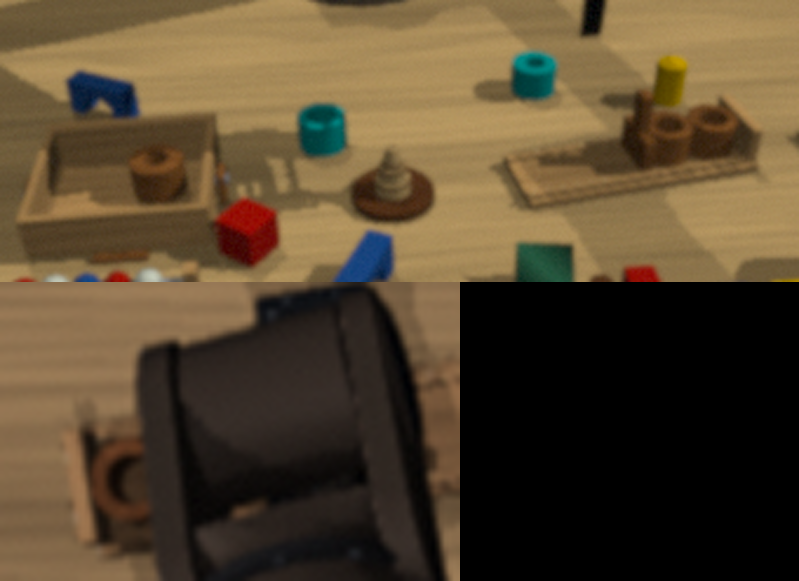

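The stop, both good rings and the wall stand in contact: the face is about 124 mm from the wall, which is two ring diameters. The misfit is in the level bin and the blocks have not moved. I hand in.

```bash
python3 -c "
from cell import order
print(order.job_done())"
```

```text
the job is handed in; nothing more can be done
None
```

I handed the job in: ring 1 stopped at the upper step (too tight) and is in the pine bin, while rings 2 and 3 stopped at the middle step and stand in the rack against the end wall with the stop pushed up snug behind them.

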